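Scan the big cake box with the contact wand

ROBOT

A 7-joint arm with a two-finger parallel gripper is mounted at the origin on a cart in front of the work surface, level with it; the furniture and walls round the work are solid. World frame = base frame: x ahead of the robot, y to its left, z up, the work surface at z = 0. Lengths are in m, angles in rad, forces in N, time in s.
With the tool pointing down it reaches from about 0.4 to 0.85 m from the base axis. Payload 10.4 kg.
Tool frame: the origin (TCP) lies midway between the tips of the shut fingers; the grasp point (between the pads) lies 19 mm behind it; z points along the fingers, y is the line along which they close (so a half turn about z gives the same grasp; the last joint's range is limited). The gripper opens to 87 mm and grips with 3 to 60 N. Pads are 19 mm wide; open, the fingers measure 117 mm over their backs; the gripper's body (75 mm by 190 mm) begins 51 mm behind the grasp point.
Start: joints at [1.303, 0.332, -0.065, 1.46, 0.022, 1.35, -0.088], TCP at [0.151, -0.606, 0.223] pointing down, gripper open.
Joint ranges: [-2.6, 2.6], [-0.5, 2.12], [-1.47, 1.34], [0.16, 2.42], [-1.27, 4.41], [0.06, 2.06], [-2.6, 2.6]. Speed limits (rad/s): [2.22, 2.22, 2.79, 2.79, 3.14, 3.14, 3.14].

INTERFACE

Orientations are given as a unit quaternion [x, y, z, w].
In Python, from bench import r gives the robot as it stands.
- The arm moves only by the tool arm_command, never from a script. Its argument "moves" is one flat list of numbers, 4 for each row, row after row: the shift along the tool's x, y, z in cm, then the turn about the tool's z in degrees. A call has 1 to 12 rows; each row shifts and turns the commanded pose from where the row before left it, along the tool's axes as they then stand; what a row does not reach is not made up. A row lasts 1/12 s, in which the tool goes at most 41.7 mm and 7.16 degrees, less where a joint would pass 70% of its speed; a pose out of reach is approached as far as the arm can. A call with a gripper value outside its range is refused whole. "fingers" is the opening in per cent of the stroke, from 0 (shut) to 100 (fully open), set as the call begins (left out, the last holds). The fingers move at their own pace and stop on an object; "squeeze" is the grip in N (left out, the last holds). Time passes only in rows, so rows that do not move let the fingers close. It gives the time, the measured TCP pose, the force, the opening and the grip force at its end, in the units of the state.
- r.read_state(): the state, without advancing time (a new reading comes with each control period).
- r.camera(name): name is "side" or "top" or "wrist"; returns the picture (384x512x3 uint8, red, green, blue); there is no depth.
- r.camera_info(name): a dict with "fx", "fy", "cx", "cy" (pixels), "origin" and "attitude" of the camera in the world. Camera axes: x right, y up, looking along -z (the intrinsics and any distortion apply to the point x, -y, -z); pixel columns grow to the right and rows downward; lengths in m; the calibration is good to about 2 mm. A picture is of the moment at which its call begins: read the wrist's pose just before it. camera_info takes no time and is no camera call; for the wrist camera it gives the pose at the moment of the call.
- r.close_job(): hands the job in; it is judged then, once.
The state is a dict: "time": time; "joint_positions": joint angles; "joint_vel": joint speeds; "joint_torque": joint torques, N m; "ee_pos": TCP position; "eef_rot": TCP orientation; "ft_force": force on the tool from outside, world axes, zero at the start; "torque": the same for the moment, N m; "width": finger opening in m; "grip_force": force on a finger pad.
Only numpy, scipy, OpenCV 4.12 (cv2) and the standard library are available. Lean on these libraries where they do the work, as an engineer would, in place of code of your own. Each camera call takes 0.05 s, during which the arm holds its last target. There are 200 camera calls.

TASK

Take the scanner wand out of its leaning cradle and scan the label of the larger cake box: hold the wand square on the middle of the bar code with its spring tip pressed about half-way in, and keep it still there for two seconds. Do not touch the smaller box with the wand, press gently, and do not shove the boxes or the jam jar; then put the wand back in its cradle, tip down and resting on the ledge as it was.

Things in the scene. Friction and masses are not known exactly. Their poses are not given: they have to be found in the camera images.
- wand_grip (a point): Place to grip the scanner wand, across its two side faces (y), on its axis. Wand: 170 mm long, 0.15 kg; black square handle 24 x 24 x 120 mm, grey nose 14 mm thick, steel spring tip 8 mm thick. This point is 30 mm below the handle's top, 140 mm from the tip's end. z runs along the wand from tip to handle's top; x is the cradle's open side while it rests there.
- wand_tip (a point): End of the wand's spring tip when not pressed in (this point does not move with the tip as it is pressed), 140 mm from wand_grip along the wand's -z. Axes as wand_grip.
- wand_plunger (a joint): How far the wand's spring tip is pushed in, m: 0 free, 0.008 bottomed. The spring takes 1.2 N to start and 0.6 N more for each mm, about 3.6 N half-way. The wand reads between 0.0025 and 0.0065.
- cradle_seat (a point): Where wand_grip lies when the wand rests in the grey cradle, which is fixed to the counter; axes as the resting wand's: z leans 25 degrees from vertical toward the front, x is the channel's open side. The wand is drawn out along z and goes back along -z or from the open side.
- cradle_ledge (a point): Middle of the cradle's slotted ledge (slot 17 mm) that carries the handle's lower end, 90 mm below cradle_seat; axes the same. The handle lies in an open channel: floor on its -x face, side walls 14.5 mm to either side of the axis. Walls reach 45 mm, floor 61 mm above the ledge; the handle's upper 59 mm stand free all round. Base 130 x 100 x 12 mm.
- big_box_label (a point): Centre of the bar-code label (50 x 34 mm) on the larger box's front roof slope. z: outward normal of the roof, 30 degrees from vertical, toward the box's front; y along the ridge; x up the slope. The point is level with the roof's edges; the card panel with the label has sunk 0 to 10 mm below it along -z, how far is not told: find it by touch. It bears 40 N.
- big_box_center (a point): Larger cake box: plain cardboard, gable roof with ridge along y, 140 mm deep (x), 110 mm wide, walls 70 mm, ridge 110 mm high, upright tab to 137 mm, about 0.75 kg, loose on the counter. The point is on its middle axis, 35 mm above its underside; z up, front toward -x.
- small_box_center (a point): Smaller cake box of the same kind, not to be scanned: 100 mm deep, 85 mm wide, ridge 79 mm high, tab to 106 mm, loose. The point is on its middle axis, 25 mm above its underside. Either box may be the left one.
- jam_2: Jam jar, 62 mm across, 85 mm high, standing loose as a bystander; origin at the centre of its underside.
Things that resemble listed ones, but are neither listed nor needed, are in the scene too. Of the things shaped like the part that bears wand_grip, the black one is meant.

How it is judged:
On the way:
1. the tip is on the larger box's bar code, within 11 mm of its middle and 10 degrees of square, pushed in 2.5 to 6.5 mm by the box and kept still for 1.5 s (x of wand_tip in the frame of big_box_label between -0.011 and 0.011 m and y of wand_tip in the frame of big_box_label between -0.011 and 0.011 m and z of wand_tip in the frame of big_box_label below 0.004 m and z of wand_grip in the frame of big_box_label above 0.1 m and angle between the z axis of wand_tip and the z axis of big_box_label, either way round below 0.175 rad and value of joint wand_plunger between 0.0025 and 0.0065 m and contact force between wand and big_box above 0.5 N and linear speed of wand below 0.02 m/s and angular speed of wand below 0.2 rad/s), for 1.5 s.
At the end, for the whole second after the job is handed in: The wand lies at rest in its cradle, tip down and free, within 8 mm and 7 degrees of its seat; the two cake boxes and the jam jar stand within 20 mm of where they were (distance between wand_grip and cradle_seat below 0.008 m and angle between the z axis of wand_grip and the z axis of cradle_seat, either way round below 0.12 rad and height (world z) of wand_grip above 0.12 m and linear speed of wand below 0.02 m/s and value of joint wand_plunger below 0.0015 m and distance of each of big_box_center, small_box_center, jam_2 from where it was at the start of the episode below 0.02 m); the robot touches nothing.
It fails at once if the larger box is pressed with the wand at more than 20 N (contact force between wand and big_box above 20 N).
It fails at once if a cake box or the jam jar is shoved by more than 20 mm (distance of any of big_box_center, small_box_center, jam_2 from where it was at the start of the episode above 0.02 m).
It fails at once if the smaller box is touched with the wand (contact force between wand and small_box above 1 N).
It also fails if it takes over 59 s, if anything falls off the work surface, if the arm or the gripper's body presses on something with over 40 N, if the wrist force passes 120 N, or if a joint passes its speed limit or range.

## Working session

There is one attempt and no reset: what is moved stays moved. The work goes in short steps, Python scripts to look and compute and a tool call to move; the robot and the scene stay as the last step left them, time stands still between calls to the robot, and variables do not carry over. Pictures are saved under pics/ and viewed, at most 10 in all, crops included, and the job is handed in when it is done.

Besides the shell and the picture viewer there is one more tool, called after "Call:" as name(argument=value, ...) on one line, values as JSON. arm_command: Moves the arm, as the interface text tells. Its arguments: {"type":"object","properties":{"moves":{"type":"array"},"fingers":{"type":"number"},"squeeze":{"type":"number"}},"required":["moves"]}

```bash
ls; mkdir -p pics
python3 - <<'E'
from bench import r
import cv2
for n in ("side","top"):
    im=r.camera(n); cv2.imwrite(f"pics/{n}0.png",cv2.cvtColor(im,cv2.COLOR_RGB2BGR)); print(n,r.camera_info(n))
s=r.read_state(); print(s)
E
```

```text
pics
side {'fx': 421.2403961935303, 'fy': 421.2403961935303, 'cx': 252.1487416908964, 'cy': 185.52147603463428, 'origin': array([ 1.13737851, -0.65154889,  0.93440902]), 'attitude': array([0.35208638, 0.14334579, 0.3741822 , 0.84585746])}
top {'fx': 360.96238377521723, 'fy': 360.96238377521723, 'cx': 252.167830194248, 'cy': 195.926508444134, 'origin': array([ 0.31760787, -0.10079317,  1.28609988]), 'attitude': array([ 0.07458007, -0.07030617, -0.66541063,  0.73940756])}
{'time': 0.1, 'joint_positions': array([ 1.30342555,  0.33286683, -0.06470556,  1.46086958,  0.02161825,
        1.34988703, -0.08854565]), 'joint_vel': array([-7.64215158e-04, -3.45098919e-03,  4.40275956e-04, -3.74388657e-03,
        5.34006142e-04,  1.44327439e-03, -1.42317868e-05]), 'joint_torque': array([ 2.08323712e-03, -6.24542785e+01,  2.48686352e-02, -3.90715384e+01,
       -6.15247199e-02,  3.66190681e-02,  8.56269526e-05]), 'ee_pos': array([ 0.15136748, -0.60603223,  0.22179135]), 'eef_rot': array([ 9.92521063e-01,  1.22071677e-01, -1.18546890e-04, -6.56699131e-04]), 'ft_force': array([-0.09620365, -1.28304831,  0.31520952]), 'torque': array([ 0.00878815, -0.01142558, -0.00165467]), 'grip_force': 0.0, 'width': 0.08647448401706952}
```

View pics/side0.png

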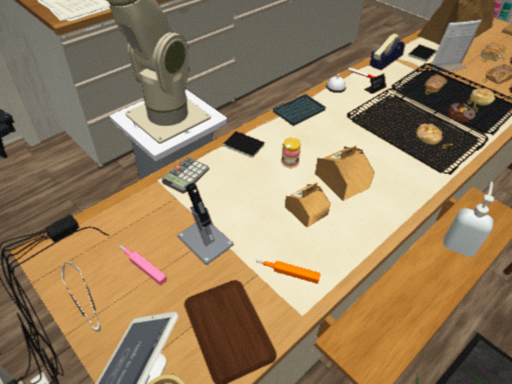

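View pics/top0.png

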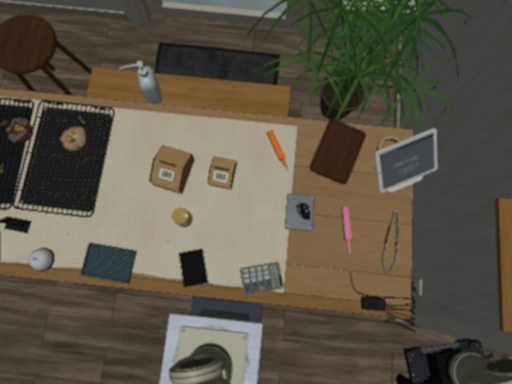

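Side view: the black wand stands in the grey cradle at about (198,208). The lookalikes are an orange wand (295,271) and a pink wand (145,265), both lying flat, so I choose the black one. The larger box is at (345,172) in the side view and (171,169) in the top view, the smaller one at (308,204) / (222,172), and the jar at (291,150) / (181,217).

```bash
cat > h.py <<'E'
import numpy as np, cv2
from scipy.spatial.transform import Rotation as R
from scipy.optimize import least_squares
def ray(ci,px):
    d=np.array([(px[0]-ci['cx'])/ci['fx'],-(px[1]-ci['cy'])/ci['fy'],-1.])
    return np.array(ci['origin']),R.from_quat(ci['attitude']).apply(d/np.linalg.norm(d))
def proj(ci,P):
    c=R.from_quat(ci['attitude']).inv().apply(np.atleast_2d(P)-ci['origin'])
    return np.c_[ci['cx']+ci['fx']*c[:,0]/-c[:,2],ci['cy']+ci['fy']*c[:,1]/c[:,2]]
def tri(*obs):
    A=np.zeros((3,3));b=np.zeros(3)
    for ci,px in obs:
        o,d=ray(ci,px);M=np.eye(3)-np.outer(d,d);A+=M;b+=M@o
    p=np.linalg.solve(A,b)
    return p,[np.round(proj(ci,p)[0]-px,1) for ci,px in obs]
def onz(ci,px,z):
    o,d=ray(ci,px);return o+d*(z-o[2])/d[2]
E
python3 - <<'E'
import cv2,numpy as np
s=cv2.imread("pics/side0.png");t=cv2.imread("pics/top0.png")
def c(im,x,y,w,h,f): return cv2.resize(im[y:y+h,x:x+w],(w*f,h*f),interpolation=cv2.INTER_CUBIC)
a=np.hstack([c(s,170,170,80,100,5),c(s,275,130,80,100,5)])
b=c(s,275,130,110,100,5)
A=np.hstack([c(s,165,175,70,100,5),c(s,280,130,90,100,5)])
cv2.imwrite("pics/a.png",A)
B=np.hstack([c(t,145,140,100,90,5),c(t,280,185,45,90,5)])
cv2.imwrite("pics/b.png",B)
E
```

```text
(no output)
```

View pics/a.png

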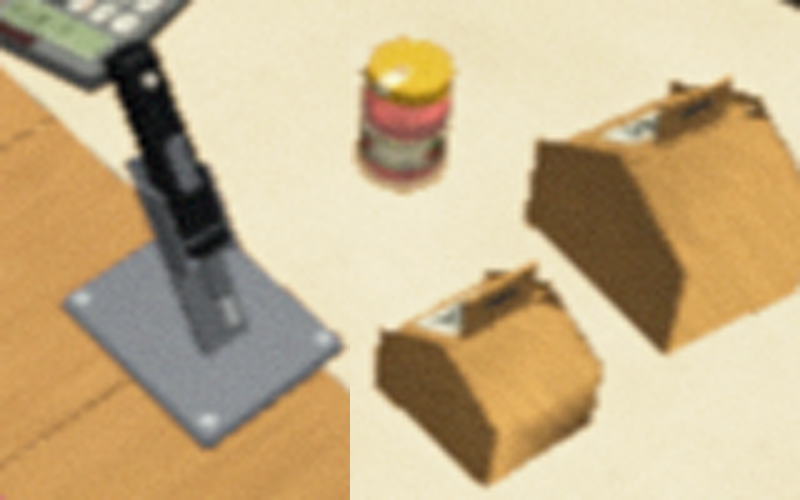

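View pics/b.png

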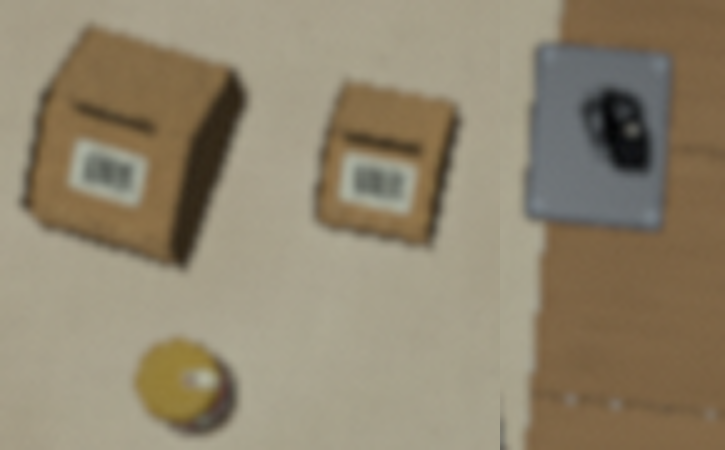

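Run:
```python
from bench import r
from h import *
S=r.camera_info("side");T=r.camera_info("top")
sa=lambda u,v:np.array([165+u/5,175+v/5]); sb=lambda u,v:np.array([280+(u-350)/5,130+v/5])
ta=lambda u,v:np.array([145+u/5,140+v/5]); tb=lambda u,v:np.array([280+(u-500)/5,185+v/5])
print("base side L,R,B",*[onz(S,sa(*p),.012).round(3) for p in((65,300),(342,345),(208,447))])
print("base top TL TR BR BL",*[onz(T,tb(*p),.012).round(3) for p in((538,42),(670,50),(660,230),(527,215))])
print("wand top",tri((S,sa(130,52)),(T,tb(630,158))))
print("handle bottom side z~",[onz(S,sa(207,245),z).round(3) for z in(.08,.09,.1)])
print("jar",tri((S,sb(412,68)),(T,ta(180,377))))
def fit(dep,wid,wall,ridge,obs,g):
    P={'fe':(-dep/2,-wid/2,wall),'fb':(-dep/2,-wid/2,0),'bb':(dep/2,-wid/2,0),'be':(dep/2,-wid/2,wall),'rr':(0,-wid/2,ridge),'lab':(-dep/4,0,(wall+ridge)/2-.004),'bl':(dep/2,wid/2,wall),'fel':(-dep/2,wid/2,wall)}
    W=lambda q,k:R.from_euler('z',q[2]).apply(P[k])+[q[0],q[1],0]
    f=lambda q:np.concatenate([proj(c,W(q,k))[0]-px for k,c,px in obs])
    s=least_squares(f,g); print(s.x.round(4),[(k,e.round(1)) for (k,_,_),e in zip(obs,s.fun.reshape(-1,2))])
    for k in P: print(k,proj(T,W(s.x,k))[0].round(1),W(s.x,k).round(3),end=';')
    print()
fit(.14,.11,.07,.11,[('fe',S,sb(540,140)),('fb',S,sb(527,218)),('bb',S,sb(668,352)),('be',S,sb(685,270)),('lab',T,ta(108,173)),('bl',T,ta(90,25)),('be',T,ta(235,68)),('fe',T,ta(185,268))],[.7,.05,0])
fit(.10,.085,.05,.079,[('fe',S,sb(378,330)),('fb',S,sb(378,385)),('bb',S,sb(487,485)),('be',S,sb(495,430)),('lab',T,ta(378,182)),('bl',T,ta(347,82)),('be',T,ta(457,103)),('fe',T,ta(430,245))],[.7,-.1,0])
```

```text
base side L,R,B [ 0.486 -0.3    0.012] [ 0.611 -0.207  0.012] [ 0.614 -0.302  0.012]
base top TL TR BR BL [ 0.605 -0.205  0.012] [ 0.609 -0.301  0.012] [ 0.478 -0.303  0.012] [ 0.479 -0.208  0.012]
wand top (array([ 0.50040292, -0.2519407 ,  0.18404811]), [array([-0.9,  0.1]), array([-0.6, -0.5])])
handle bottom side z~ [array([ 0.554, -0.25 ,  0.08 ]), array([ 0.561, -0.255,  0.09 ]), array([ 0.567, -0.259,  0.1  ])]
jar (array([0.47739426, 0.15313617, 0.0823206 ]), [array([-0.8,  0.2]), array([-0.6, -0.6])])
[ 0.6429  0.2152 -0.1675] [('fe', array([-2. , -0.2])), ('fb', array([-2.2,  0.5])), ('bb', array([-1.2,  0.8])), ('be', array([-0.5,  0.9])), ('lab', array([-0.4,  0.4])), ('bl', array([-1.2, -0.4])), ('be', array([-0.6, -1. ])), ('fe', array([-2.8, -3.7]))]
fe [179.2 189.9] [0.565 0.173 0.07 ];fb [182.9 194.1] [0.565 0.173 0.   ];bb [194.5 158.6] [0.703 0.149 0.   ];be [191.4 152.6] [0.703 0.149 0.07 ];rr [183.3 167.8] [0.634 0.161 0.11 ];lab [166.2 175. ] [0.608 0.221 0.086];bl [161.8 144.6] [0.721 0.258 0.07 ];fel [148.9 181.5] [0.583 0.281 0.07 ];
[ 0.6534  0.0379 -0.0885] [('fe', array([-0.7, -0.8])), ('fb', array([-2. , -0.3])), ('bb', array([-0.9,  0.8])), ('be', array([-0.5,  0.4])), ('lab', array([-0.8,  0.3])), ('bl', array([-1.6, -1.1])), ('be', array([-0.3, -0.8])), ('fe', array([-0.6, -2.5]))]
fe [230.4 186.5] [ 0.6  -0.    0.05];fb [231.1 189.6] [ 0.6 -0.   0. ];bb [236.6 163.8] [ 0.699 -0.009  0.   ];be [236.1 159.8] [ 0.699 -0.009  0.05 ];rr [232.9 170.8] [ 0.65  -0.004  0.079];lab [219.8 176.7] [0.628 0.04  0.06 ];bl [212.8 155.3] [0.707 0.076 0.05 ];fel [206.8 182. ] [0.607 0.085 0.05 ];
```

Call:
arm_command(moves=[0,0,-4,6.2,0,0,-4,6.2,2.6,-2.9,0,0,2.6,-2.9,0,0,2.6,-2.9,0,0,2.6,-2.9,0,0,2.6,-2.9,0,0,2.6,-2.9,0,0,2.6,-2.9,0,0,2.6,-2.9,0,0,2.6,-2.9,0,0,2.6,-2.9,0,0], fingers=100)

```text
time: 1.1
ee_pos: [0.4039, -0.3074, 0.3024]
eef_rot: [1.0, 0.014, -0.0, 0.0]
ft_force: [0.1, -0.2, 0.5]
width: 0.0871
grip_force: 0.0
```

Call:
arm_command(moves=[2,-2.9,0,0,1.5,-2.9,0,0,0,0,0,0,0,0,0,0])

```text
time: 1.43
ee_pos: [0.4373, -0.2483, 0.3024]
eef_rot: [1.0, 0.016, -0.0, -0.0]
ft_force: [-0.1, -1.3, -0.0]
width: 0.0871
grip_force: 0.0
```

```bash
cat >> h.py <<'E'
def snap(r,name,fn,boxes=None):
    ci=r.camera_info(name); im=cv2.cvtColor(r.camera(name),cv2.COLOR_RGB2BGR); cv2.imwrite(fn,im); return ci
def st(r):
    s=r.read_state(); print("t",round(s['time'],2),s['ee_pos'].round(4),"head",np.degrees(np.arctan2(*R.from_quat(s['eef_rot']).apply([1,0,0])[[1,0]])).round(2),s['ft_force'].round(2),s['width'].round(4),s['grip_force'])
E
python3 - <<'E'
from bench import r
from h import *
import pickle
st(r); ci=snap(r,"wrist","pics/w1.png"); print(ci)
pickle.dump(ci,open("w1.pkl","wb"))
E
```

```text
Traceback (most recent call last):
  File "h.py", line 21, in st
    s=r.read_state(); print("t",round(s['time'],2),s['ee_pos'].round(4),"head",np.degrees(np.arctan2(*R.from_quat(s['eef_rot']).apply([1,0,0])[[1,0]])).round(2),s['ft_force'].round(2),s['width'].round(4),s['grip_force'])
                                                                                                                                                                                        ^^^^^^^^^^^^^^^^
AttributeError: 'float' object has no attribute 'round'
```

```bash
sed -i "s/s\['width'\].round(4)/round(s['width'],4)/" h.py
python3 - <<'E'
from bench import r
from h import *
import pickle
st(r); ci=snap(r,"wrist","pics/w1.png"); print(ci)
pickle.dump(ci,open("w1.pkl","wb"))
E
```

```text
t 1.43 [ 0.4373 -0.2483  0.3024] head 1.86 [-0.13 -1.34 -0.  ] 0.0871 0.0
{'fx': 267.9346463635323, 'fy': 267.9346463635323, 'cx': 257.2567838565281, 'cy': 196.107514390032, 'origin': array([ 0.51011799, -0.24661447,  0.46548426]), 'attitude': array([-0.09562974,  0.09222752, -0.68957641,  0.71192234])}
```

View pics/w1.png

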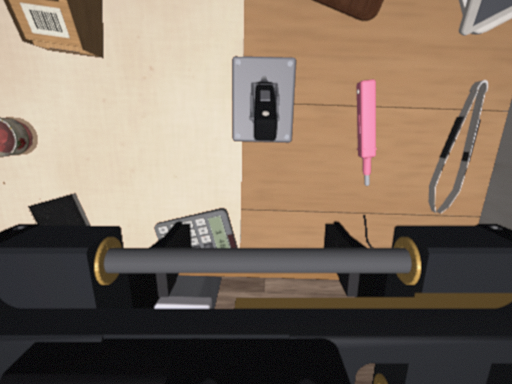

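Run:
```python
import cv2
i=cv2.imread("pics/w1.png")[50:150,222:308]; cv2.imwrite("pics/w1c.png",cv2.resize(i,None,fx=6,fy=6,interpolation=cv2.INTER_CUBIC))
```

```text
(no output)
```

View pics/w1c.png

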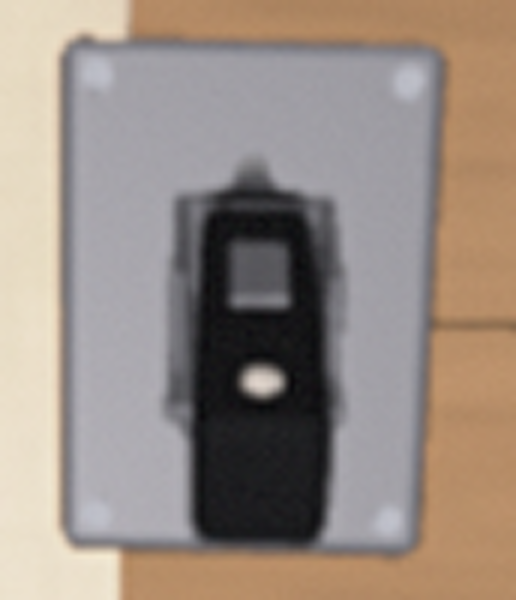

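Run:
```python
from bench import r
from h import *
import pickle
w=pickle.load(open("w1.pkl","rb"));S=r.camera_info("side");T=r.camera_info("top")
c=lambda u,v:np.array([222+u/6,50+v/6])
B=[onz(w,c(*p),.012) for p in((65,43),(440,45),(415,553),(65,547))]
print(np.round(B,3)); print("centre",np.mean(B,0).round(4),"yaw",[np.degrees(np.arctan2(*(B[i]-B[j])[[1,0]])).round(1) for i,j in((0,3),(1,2))],[np.degrees(np.arctan2(*(B[i]-B[j])[[0,1]])).round(1) for i,j in((0,1),(3,2))])
h=.012
obs=[((h,h,.03),w,c(195,415)),((h,-h,.03),w,c(328,415)),((-h,h,.03),w,c(193,540)),((-h,-h,.03),w,c(328,540)),((h,h,-.09),w,c(205,210)),((h,-h,-.09),w,c(305,210)),((0,0,.03),S,np.array([191,185.4])),((0,0,.03),T,np.array([306,216.6]))]
def f(q,full=True):
    Rm=R.from_euler('z',q[3])*R.from_euler('y',-q[4]); return np.concatenate([proj(ci,Rm.apply(p)+q[:3])[0]-px for p,ci,px in obs])
s=least_squares(f,[.513,-.252,.157,.02,.436]); print(s.x.round(4),np.degrees(s.x[3:]));print(s.fun.reshape(-1,2).round(1))
```

```text
[[ 0.606 -0.206  0.012]
 [ 0.609 -0.302  0.012]
 [ 0.481 -0.304  0.012]
 [ 0.48  -0.207  0.012]]
centre [ 0.5441 -0.255   0.012 ] yaw [np.float64(0.5), np.float64(0.9)] [np.float64(-1.6), np.float64(-0.9)]
[ 0.5148 -0.2552  0.1563  0.0129  0.3874] [ 0.74017394 22.19429072]
[[-0.7 -0.8]
 [ 1.2 -0.3]
 [-0.6  0.6]
 [-0.2  1.1]
 [-0.9 -0.3]
 [ 0.2  0.1]
 [-1.3  1.4]
 [ 0.6 -1.3]]
```

Call:
arm_command(moves=[0,0,0,0.8,3.9,0.4,0,0,3.76,0.35,0,0,0,0,4,0,0,0,4,0,0,0,3.5,0,0,0,2.5,0,0,0,1.4,0,0,0,1,0,0,0,0,0,0,0,0,0], fingers=100)

```text
time: 2.4
ee_pos: [0.513, -0.2574, 0.1389]
eef_rot: [1.0, 0.006, 0.0, 0.0]
ft_force: [0.3, -0.3, 1.0]
width: 0.0867
grip_force: 0.0
```

Run:
```python
from bench import r
from h import *
st(r); snap(r,"wrist","pics/w2.png"); s=snap(r,"side","pics/s2.png")
a=cv2.imread("pics/w2.png");b=cv2.imread("pics/s2.png")[150:270,140:260]
cv2.imwrite("pics/v2.png",np.hstack([cv2.resize(a,None,fx=.8,fy=.8),cv2.resize(b,(307,307))]))
```

```text
t 2.4 [ 0.513  -0.2574  0.1389] head 0.74 [ 0.28 -0.31  0.98] 0.0867 0.0
```

View pics/v2.png

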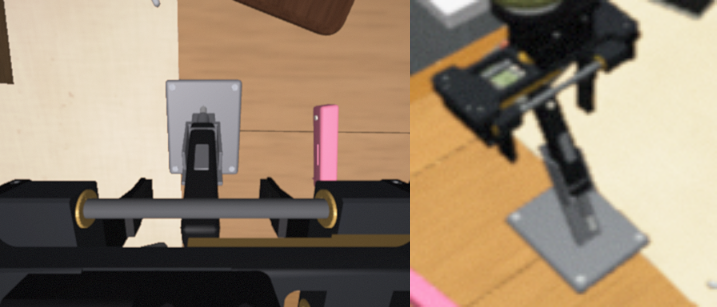

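The wand sits centred between the open fingers, about 3 px to the left, so I nudge over by 2.5 mm and close.

Call:
arm_command(moves=[0.1,-0.25,0,0,0,0,0,0,0,0,0,0,0,0,0,0,0,0,0,0,0,0,0,0,0,0,0,0,0,0,0,0,0,0,0,0], fingers=0, squeeze=30)

```text
time: 3.25
ee_pos: [0.5141, -0.2541, 0.1385]
eef_rot: [1.0, 0.007, -0.0, 0.0]
ft_force: [-0.2, -0.6, -0.1]
width: 0.0348
grip_force: 0.0
```

Run:
```python
from bench import r
from h import *
st(r)
```

```text
t 3.25 [ 0.5141 -0.2541  0.1385] head 0.82 [-0.17 -0.64 -0.06] 0.0348 0.0
```

Call:
arm_command(moves=[0,0,0,0,0,0,0,0,0,0,0,0,0,0,0,0,0,0,0,0,0,0,0,0])

```text
time: 3.75
ee_pos: [0.5142, -0.254, 0.1386]
eef_rot: [1.0, 0.007, -0.0, 0.0]
ft_force: [-0.4, -0.5, -0.6]
width: 0.0238
grip_force: 30.0
```

Call:
arm_command(moves=[0,0,0,0,-0.42,0,-0.91,0,-0.85,0,-1.81,0,-0.85,0,-1.81,0,-0.85,0,-1.81,0,-0.85,0,-1.81,0,-0.85,0,-1.81,0,-0.85,0,-1.81,0,-0.42,0,-0.91,0,0,0,0,3.4,0,0,0,4,0,0,0,3], squeeze=45)

```text
time: 4.75
ee_pos: [0.4546, -0.2548, 0.2652]
eef_rot: [0.996, -0.085, -0.0, 0.0]
ft_force: [-0.5, -1.5, -0.8]
width: 0.0236
grip_force: 45.0
```

Run:
```python
from bench import r
from h import *
st(r)
```

```text
t 4.75 [ 0.4546 -0.2548  0.2652] head -9.79 [-0.54 -1.47 -0.83] 0.0236 44.989706771448255
```

Call:
arm_command(moves=[0,-1.5,0,0,-0.1,-3,0,0,-0.1,-3.8,0,0,-0.1,-3.8,0,0,-0.1,-3.8,0,0,-0.1,-3.8,0,0,-0.1,-3.8,0,0,-0.1,-3.8,0,0,-0.1,-3.8,0,0,-0.1,-3.8,0,0,-0.1,-3.8,0,0,-0.1,-3.8,0,0])

```text
time: 5.75
ee_pos: [0.5144, 0.1678, 0.2651]
eef_rot: [0.996, -0.084, -0.0, 0.0]
ft_force: [0.8, -1.1, -1.4]
width: 0.0235
grip_force: 45.0
```

Call:
arm_command(moves=[-0.1,-3.5,0.4,0,-0.1,-2.4,1,0,0,-1,1,0,0,0,0,0,0,0,0,0])

```text
time: 6.17
ee_pos: [0.5237, 0.2338, 0.2403]
eef_rot: [0.997, -0.083, -0.001, 0.001]
ft_force: [1.0, -1.1, -1.7]
width: 0.0236
grip_force: 45.0
```

Run:
```python
from bench import r
from h import *
import pickle
st(r); w=snap(r,"wrist","pics/w3.png");pickle.dump(w,open("w3.pkl","wb"))
i=cv2.imread("pics/w3.png"); L=np.array([.608,.221,.087]); p=proj(w,L)[0]; print(p)
x=int(np.clip(p[0]-80,0,352));y=int(np.clip(p[1]-60,0,264));print(x,y)
cv2.imwrite("pics/w3c.png",cv2.resize(i[y:y+120,x:x+160],None,fx=5,fy=5,interpolation=cv2.INTER_CUBIC))
```

```text
t 6.17 [0.5237 0.2338 0.2403] head -9.54 [ 1.03 -1.09 -1.7 ] 0.0236 44.991068257950246
[255.32005033 111.51741743]
175 51
```

View pics/w3c.png

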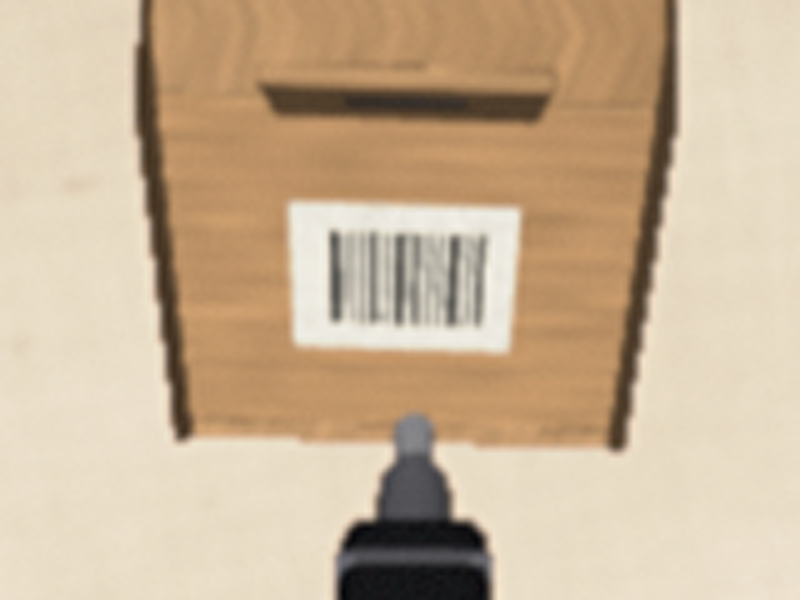

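Run:
```python
from bench import r
from h import *
import pickle
w=pickle.load(open("w3.pkl","rb"));c=lambda u,v:np.array([175+u/5,51+v/5])
obs=[c(290,203),c(522,208),c(512,353),c(294,345)]
P=np.array([(.017,.025,0),(.017,-.025,0),(-.017,-.025,0),(-.017,.025,0)])
a=np.radians(29.74)
def M(y): return R.from_euler('z',y)*R.from_euler('y',-a)
f=lambda q:(proj(w,M(q[3]).apply(P)+q[:3])-obs).ravel()
s=least_squares(f,[.608,.221,.087,-.167]);print("free",s.x.round(4),s.fun.round(1))
for sink in (0,.005,.01):
  g=lambda q:f([q[0],q[1],.09-sink*np.cos(a),q[2]])
  t=least_squares(g,[.608,.221,-.167]);print(sink,t.x.round(4),np.degrees(t.x[2]).round(2),t.fun.round(1))
# eave-front corners (z=.07) and ridge ends
for n,p,z in(("eL",(188,432),.07),("eR",(614,443),.07),("rL",(158,95),.11),("rR",(658,105),.11)): print(n,onz(w,c(*p),z).round(4))
st_=r.read_state();Rt=R.from_quat(st_['eef_rot']);h=np.arctan2(*Rt.apply([1,0,0])[[1,0]])
G=st_['ee_pos']-Rt.apply([0,0,.019])
for le in (20,25,30):
  zw=(R.from_euler('z',h)*R.from_euler('y',-np.radians(le))).apply([0,0,1]);tip=G-.14*zw
  print(le,"tip",tip.round(4),proj(w,tip)[0].round(1),"handle end",proj(w,G-.09*zw)[0].round(1),"obs",c(412,418),c(414,522))
```

```text
free [ 0.6125  0.2196  0.0891 -0.1937] [-0.2 -0.2  0.2  0.1 -0.3 -0.2  0.2  0.2]
0 [ 0.6125  0.2196 -0.1937] -11.1 [-0.2 -0.2  0.3  0.1 -0.2 -0.1  0.2  0.3]
0.005 [ 0.6127  0.2195 -0.1937] -11.1 [ 0.1 -0.1 -0.1  0.3 -0.5 -0.3  0.5  0.1]
0.01 [ 0.613   0.2195 -0.1937] -11.1 [ 0.4  0.1 -0.4  0.4 -0.7 -0.6  0.7 -0.1]
eL [0.5877 0.2773 0.07  ]
eR [0.5678 0.1754 0.07  ]
rL [0.6545 0.2626 0.11  ]
rR [0.636  0.1637 0.11  ]
20 tip [0.5715 0.2251 0.1285] [257.2 147.8] handle end [257.3 172.9] obs [257.4 134.6] [257.8 155.4]
25 tip [0.5826 0.2232 0.1332] [257.2 136.6] handle end [257.3 165. ] obs [257.4 134.6] [257.8 155.4]
30 tip [0.5933 0.2213 0.1388] [257.3 125.3] handle end [257.3 157.3] obs [257.4 134.6] [257.8 155.4]
```

Call:
arm_command(moves=[0.44,-0.35,0,1.4,0.62,0,1.08,0,0.62,0,1.08,0,0.62,0,1.09,0,0,0,0,0,0,0,0,0,0,0,0,0])

```text
time: 6.8
ee_pos: [0.5472, 0.2335, 0.2088]
eef_rot: [0.995, -0.096, -0.0, -0.0]
ft_force: [-0.1, -0.7, -1.3]
width: 0.0235
grip_force: 45.0
```

```bash
cat >> h.py <<'E'
def avg(r,n=6):
    F=[]
    for _ in range(n): r.camera("side"); F.append(r.read_state()['ft_force'])
    F=np.array(F); a=np.radians(-11); nn=np.array([-.496*np.cos(a),-.496*np.sin(a),.868])
    st(r); print("F",F.mean(0).round(2),"sd",F.std(0).round(2),"n",(F@nn).mean().round(2))
E
python3 - <<'E'
from bench import r
from h import *
avg(r)
w=snap(r,"wrist","pics/w4.png");i=cv2.imread("pics/w4.png");y,x=51,175
cv2.imwrite("pics/w4c.png",cv2.resize(i[y:y+120,x:x+160],None,fx=5,fy=5,interpolation=cv2.INTER_CUBIC))
E
```

```text
t 7.1 [0.5473 0.2337 0.2092] head -10.96 [-0.57  0.45 -0.97] 0.0237 44.9911383446306
F [-0.58 -0.32 -1.49] sd [0.19 0.61 0.39] n -1.04
```

View pics/w4c.png

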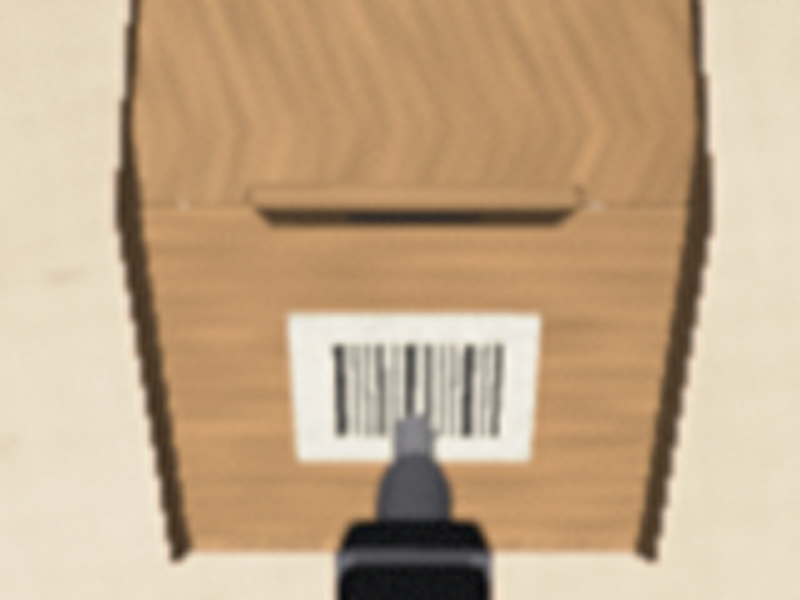

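Run:
```python
from bench import r
from h import *
w=r.camera_info("wrist");c=lambda u,v:np.array([175+u/5,51+v/5])
a=np.radians(29.74);M=(R.from_euler('z',np.radians(-11))*R.from_euler('y',-a));n=M.apply([0,0,1])
P=np.array([(.017,.025,0),(.017,-.025,0),(-.017,-.025,0),(-.017,.025,0)])
obs=np.array([c(288,314),c(541,315),c(530,461),c(298,462)])
s=least_squares(lambda q:(proj(w,M.apply(P)+q)-obs).ravel(),[.612,.22,.087]);print(s.x.round(4),s.fun.round(1))
S=r.read_state();Rt=R.from_quat(S['eef_rot']);h=np.arctan2(*Rt.apply([1,0,0])[[1,0]]);G=S['ee_pos']-Rt.apply([0,0,.019])
for le in(24,25,26,27,28):
  zw=(R.from_euler('z',h)*R.from_euler('y',-np.radians(le))).apply([0,0,1]);tip=G-.14*zw
  L0=np.array([.6122,.2197,.09]);print(le,tip.round(4),proj(w,tip)[0].round(1),"in label0",M.inv().apply(tip-L0).round(4),"in PnP label",M.inv().apply(tip-s.x).round(4))
print("tip obs",c(412,417))
```

```text
[0.6128 0.2198 0.0877] [-0.1  0.2  0.  -0.   0.1  0.  -0.  -0.2]
24 [0.6032 0.2228 0.1002] [256.7 139.8] in label0 [-0.0031  0.0014  0.0135] in PnP label [-0.0024  0.0012  0.0158]
25 [0.6054 0.2224 0.1012] [256.7 137.6] in label0 [-0.0007  0.0014  0.0133] in PnP label [-0.      0.0012  0.0156]
26 [0.6076 0.222  0.1023] [256.7 135.3] in label0 [0.0017 0.0014 0.0131] in PnP label [0.0024 0.0012 0.0154]
27 [0.6097 0.2216 0.1034] [256.7 133.1] in label0 [0.0042 0.0014 0.013 ] in PnP label [0.0049 0.0012 0.0153]
28 [0.6118 0.2212 0.1045] [256.7 130.9] in label0 [0.0066 0.0014 0.0129] in PnP label [0.0073 0.0012 0.0152]
tip obs [257.4 134.4]
```

Call:
arm_command(moves=[0.25,0,0.43,0,0.25,0,0.43,0,0,0,0,0,0,0,0,0,0,0,0,0])

```text
time: 7.57
ee_pos: [0.5521, 0.2327, 0.2001]
eef_rot: [0.995, -0.096, -0.0, 0.0]
ft_force: [-0.2, -0.6, -1.4]
width: 0.0238
grip_force: 45.0
```

```bash
python3 -c "
from bench import r
from h import *
avg(r,8)"
```

```text
t 7.97 [0.5522 0.2326 0.2003] head -10.97 [-0.86 -0.31 -2.02] 0.0238 44.991118060424924
F [-0.34 -0.12 -1.69] sd [0.48 0.59 0.49] n -1.31
```

Call:
arm_command(moves=[0.1,0,0.17,0,0.1,0,0.17,0,0,0,0,0,0,0,0,0])

```text
time: 8.3
ee_pos: [0.5542, 0.2321, 0.1966]
eef_rot: [0.995, -0.096, -0.0, 0.0]
ft_force: [-0.9, -1.0, -2.2]
width: 0.024
grip_force: 45.0
```

```bash
python3 -c "
from bench import r
from h import *
avg(r,8)"
```

```text
t 8.7 [0.5542 0.2323 0.1969] head -10.97 [-0.52  0.79 -1.14] 0.0235 44.991102875210345
F [-0.18 -0.22 -1.56] sd [0.47 0.59 0.32] n -1.29
```

Call:
arm_command(moves=[0.1,0,0.17,0,0,0,0,0,0,0,0,0])

```text
time: 8.95
ee_pos: [0.5552, 0.2319, 0.1949]
eef_rot: [0.995, -0.096, -0.0, 0.0]
ft_force: [0.5, 0.3, -1.7]
width: 0.0237
grip_force: 45.0
```

```bash
python3 -c "
from bench import r
from h import *
avg(r,8)"
```

```text
t 9.35 [0.5552 0.232  0.1952] head -10.98 [-0.82  0.26 -1.29] 0.024 44.991103168576956
F [-0.36 -0.06 -1.18] sd [0.39 0.46 0.58] n -0.86
```

Call:
arm_command(moves=[0.1,0,0.17,0,0,0,0,0,0,0,0,0])

```text
time: 9.6
ee_pos: [0.5561, 0.2318, 0.1932]
eef_rot: [0.995, -0.096, -0.0, 0.0]
ft_force: [0.1, 0.2, -1.8]
width: 0.0237
grip_force: 45.0
```

```bash
python3 -c "
from bench import r
from h import *
avg(r,8)"
```

```text
t 10.0 [0.5561 0.2318 0.1934] head -10.98 [-0.49  0.34 -1.32] 0.0237 44.991076276637614
F [-0.1  -0.09 -1.35] sd [0.66 0.62 0.29] n -1.13
```

Call:
arm_command(moves=[0.1,0,0.17,0,0,0,0,0,0,0,0,0])

```text
time: 10.25
ee_pos: [0.5571, 0.2316, 0.1915]
eef_rot: [0.995, -0.096, -0.0, 0.0]
ft_force: [-0.6, 1.2, -1.4]
width: 0.0239
grip_force: 45.0
```

```bash
python3 -c "
from bench import r
from h import *
avg(r,8)"
```

```text
t 10.65 [0.5571 0.2316 0.1917] head -10.98 [ 0.42  0.01 -0.97] 0.0237 44.9910897994414
F [ 0.13  0.09 -1.29] sd [0.36 0.48 0.55] n -1.18
```

Call:
arm_command(moves=[0.1,0,0.17,0,0,0,0,0,0,0,0,0])

```text
time: 10.9
ee_pos: [0.5581, 0.2316, 0.1901]
eef_rot: [0.995, -0.096, 0.0, -0.0]
ft_force: [-0.8, 0.0, -0.0]
width: 0.0235
grip_force: 45.0
```

```bash
python3 -c "
from bench import r
from h import *
avg(r,8)"
```

```text
t 11.3 [0.5581 0.2316 0.1901] head -10.97 [-0.09  0.68  0.26] 0.0237 44.98973026871681
F [-0.27  0.44  0.09] sd [0.45 0.45 0.65] n 0.25
```

Call:
arm_command(moves=[0.05,0,0.09,0,0.05,0,0.09,0,0,0,0,0,0,0,0,0])

```text
time: 11.63
ee_pos: [0.5591, 0.2314, 0.1882]
eef_rot: [0.995, -0.096, -0.0, -0.0]
ft_force: [-0.0, 1.0, 1.7]
width: 0.0237
grip_force: 45.0
```

```bash
python3 -c "
from bench import r
from h import *
avg(r,8)"
```

```text
t 12.03 [0.5591 0.2314 0.1883] head -10.97 [-0.01  0.21  1.05] 0.0237 44.98953470494598
F [-0.63  0.67  1.08] sd [0.44 0.47 0.44] n 1.3
```

Call:
arm_command(moves=[0.05,0,0.09,0,0.03,0,0.05,0,0,0,0,0,0,0,0,0])

```text
time: 12.37
ee_pos: [0.5598, 0.2312, 0.1868]
eef_rot: [0.995, -0.096, -0.0, -0.0]
ft_force: [-1.6, 0.5, 1.3]
width: 0.0236
grip_force: 45.0
```

```bash
python3 -c "
from bench import r
from h import *
avg(r,12)
i=[]
for k in ('w4','w5'):
    if k=='w5': snap(r,'wrist','pics/w5.png')
    i.append(cv2.imread(f'pics/{k}.png')[90:190,195:315])
snap(r,'side','pics/s5.png');i.append(cv2.imread('pics/s5.png')[90:190,280:400])
cv2.imwrite('pics/v5.png',np.hstack([cv2.resize(a,None,fx=2.2,fy=2.2,interpolation=cv2.INTER_CUBIC) for a in i]))"
```

```text
t 12.97 [0.5598 0.2312 0.1868] head -10.97 [-1.72  1.14  2.28] 0.0234 44.989524339325726
F [-1.49  1.34  1.92] sd [0.46 0.51 0.5 ] n 2.52
```

View pics/v5.png

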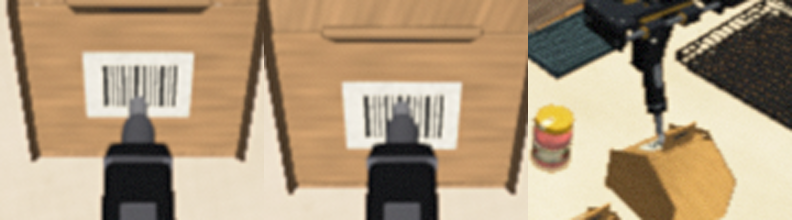

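Mid-picture: the tip (401,108) is at the middle of the bar code (402,115). The force is about 3.7 N, close to half-way. Hold.

Call:
arm_command(moves=[0,0,0,0,0,0,0,0,0,0,0,0,0,0,0,0,0,0,0,0,0,0,0,0,0,0,0,0,0,0,0,0,0,0,0,0,0,0,0,0,0,0,0,0,0,0,0,0])

```text
time: 14.07
ee_pos: [0.5599, 0.2312, 0.1868]
eef_rot: [0.995, -0.096, 0.0, 0.0]
ft_force: [-2.0, 1.7, 1.9]
width: 0.024
grip_force: 45.0
```

Call:
arm_command(moves=[0,0,0,0,0,0,0,0,0,0,0,0,0,0,0,0,0,0,0,0,0,0,0,0,0,0,0,0,0,0,0,0,0,0,0,0,0,0,0,0,0,0,0,0,0,0,0,0])

```text
time: 15.07
ee_pos: [0.5598, 0.2311, 0.1868]
eef_rot: [0.995, -0.096, -0.0, 0.0]
ft_force: [-1.7, 2.2, 1.0]
width: 0.0238
grip_force: 45.0
```

```bash
python3 -c "
from bench import r
from h import *
avg(r,12)"
```

```text
t 15.67 [0.5599 0.2311 0.1868] head -10.98 [-1.9   2.1   1.36] 0.0236 44.98946903273463
F [-1.81  1.86  1.89] sd [0.28 0.33 0.44] n 2.69
```

Call:
arm_command(moves=[-0.3,0,-0.5,0,-0.8,0,-1.45,0,-1.25,0,-2.2,0,-1.25,0,-2.2,0,0,0,-1.5,0,0.1,1.5,0,0,0.1,3,0,0,0.2,3.8,0,0,0.2,3.8,0,0,0.2,3.8,0,0,0.2,3.8,0,0,0.2,3.8,0,0])

```text
time: 16.67
ee_pos: [0.4905, 0.0033, 0.2665]
eef_rot: [0.995, -0.096, 0.001, 0.001]
ft_force: [1.0, -0.2, -1.4]
width: 0.0237
grip_force: 45.0
```

Call:
arm_command(moves=[0.2,3.8,0,0,0.2,3.8,0,0,0.2,3.8,0,0,0.2,3.8,0,0,0.2,3.8,0,0,0.2,3.8,0,0,0.2,2.4,0,0,0.1,1,0,0,0,0,0,-5,0,0,0,-5,0,0,0,-1.8,0,0,0,0])

```text
time: 17.67
ee_pos: [0.4564, -0.2541, 0.2662]
eef_rot: [1.0, 0.008, 0.0, 0.0]
ft_force: [-0.3, 0.4, -1.3]
width: 0.0239
grip_force: 45.0
```

```bash
python3 -c "
from bench import r
from h import *
for _ in range(4): r.camera('side')
avg(r,2)
S=r.read_state();p=S['ee_pos'];h=np.arctan2(*R.from_quat(S['eef_rot']).apply([1,0,0])[[1,0]])
d=np.array([.4546,-.2548,.2652])-p;print('tool shift cm',100*(d[0]*np.cos(h)+d[1]*np.sin(h)),100*(d[0]*np.sin(h)-d[1]*np.cos(h)),-100*d[2])"
```

```text
t 17.97 [ 0.4564 -0.2548  0.2655] head 0.8 [-1.41 -0.08 -1.73] 0.024 44.9910489236936
F [-0.87 -0.14 -1.79] sd [0.55 0.06 0.06] n -1.15
tool shift cm -0.18093541691887402 -0.006303008811619653 0.0341407707774799
```

Call:
arm_command(moves=[-0.17,0,0.03,0,0,0,0,0,0,0,0,0])

```text
time: 18.22
ee_pos: [0.4546, -0.2551, 0.2651]
eef_rot: [1.0, 0.007, -0.0, 0.0]
ft_force: [0.2, 0.4, -0.9]
width: 0.0236
grip_force: 45.0
```

```bash
python3 -c "
from bench import r
from h import *
st(r);snap(r,'wrist','pics/w6.png')
a=cv2.imread('pics/w4.png',0);b=cv2.imread('pics/w6.png',0)
for n in ('w3','w4','w6'):
    g=cv2.imread(f'pics/{n}.png',0); print(n,'col257 rows125-165',g[125:166:2,257],'row160',g[160,236:280:3])
t=a[150:170,238:278];m=cv2.matchTemplate(b[130:190,218:298],t,cv2.TM_CCOEFF_NORMED);print(cv2.minMaxLoc(m))"
```

```text
t 18.22 [ 0.4546 -0.2551  0.2651] head 0.81 [ 0.19  0.38 -0.85] 0.0236 44.991064136847854
w3 col257 rows125-165 [155 157 156 158 149 132 133 134 111  83  84  83  83  83  83  32  18  24
  71  60  18] row160 [223 221 190  39  44  46  42  43  46  45  35  32 143 222 222]
w4 col257 rows125-165 [ 93  95 117 120 129 134 134 136 112  84  85  86  82  84  82  34  19  26
  71  59  23] row160 [165 172 133  42  46  46  44  46  37  39  33  32  80 165 164]
w6 col257 rows125-165 [ 97  98  95  96 123 148 145 147 121  92  94  93  90  93  91  38  20  27
  80  64  23] row160 [182 163 118  45  50  52  52  49  41  39  41  38  92 163 161]
(-0.5127711296081543, 0.9537038207054138, (40, 3), (20, 20))
```

The wrist profile matches the one before the scan, so the wand has not slipped in the hand. I'm inserting it now.

Call:
arm_command(moves=[0.42,0,0.9,0,0.85,0,1.81,0,0.85,0,1.81,0,0.85,0,1.81,0,0.85,0,1.81,0,0.64,0,1.36,0,0.42,0,0.9,0,0,0,0,0,0,0,0,0])

```text
time: 19.02
ee_pos: [0.5036, -0.2541, 0.1607]
eef_rot: [1.0, 0.007, -0.0, -0.0]
ft_force: [0.2, -1.5, -2.1]
width: 0.0236
grip_force: 45.0
```

```bash
python3 -c "
from bench import r
from h import *
avg(r,4)"
```

```text
t 19.22 [ 0.5032 -0.2547  0.1616] head 0.8 [-0.21 -0.48 -1.5 ] 0.0237 44.991033961996436
F [-0.57 -0.22 -1.52] sd [0.26 0.23 0.31] n -1.06
```

Call:
arm_command(moves=[0.3,-0.02,0.64,0,0.3,-0.02,0.64,0,0.25,0,0.5,0,0.12,0,0.25,0,0.07,0,0.15,0,0,0,0,0,0,0,0,0,0,0,0,0])

```text
time: 19.88
ee_pos: [0.5138, -0.2538, 0.1393]
eef_rot: [1.0, 0.007, -0.0, 0.0]
ft_force: [-0.7, 0.4, -1.5]
width: 0.024
grip_force: 45.0
```

```bash
python3 -c "
from bench import r
from h import *
avg(r,6)"
```

```text
t 20.18 [ 0.5138 -0.2539  0.1393] head 0.82 [-0.82 -0.43 -1.21] 0.0237 44.99108018819243
F [ 0.04 -0.01 -1.31] sd [0.46 0.41 0.77] n -1.16
```

Call:
arm_command(moves=[0.04,0,0.07,0,0,0,0,0,0,0,0,0])

```text
time: 20.43
ee_pos: [0.5143, -0.254, 0.1386]
eef_rot: [1.0, 0.007, 0.0, 0.0]
ft_force: [-0.1, 0.2, -0.8]
width: 0.0234
grip_force: 45.0
```

Call:
arm_command(moves=[0,0,0,0,0,0,0,0,0,0,0,0,0,0,0,0,0,0,0,0,0,0,0,0,0,0,0,0,0,0,0,0,0,0,0,0,0,0,0,0,0,0,0,0,0,0,0,0], fingers=100)

```text
time: 21.43
ee_pos: [0.5143, -0.2539, 0.1385]
eef_rot: [1.0, 0.007, 0.0, 0.0]
ft_force: [-0.1, -0.9, -0.2]
width: 0.0862
grip_force: 0.0
```

```bash
python3 -c "
from bench import r
from h import *
avg(r,6);snap(r,'wrist','pics/w7.png')
a=cv2.imread('pics/w2.png');b=cv2.imread('pics/w7.png')
A=a[90:210,190:320];t=b[95:215,195:315][10:-10,10:-10]
m=cv2.matchTemplate(cv2.imread('pics/w2.png')[85:225,185:330],b[105:205,205:305],cv2.TM_CCOEFF_NORMED);print(cv2.minMaxLoc(m),'expected (20,20)')
"
```

```text
t 21.73 [ 0.5143 -0.2539  0.1386] head 0.83 [-0.52 -0.92 -0.76] 0.0869 0.0
F [ 0.01 -0.21 -0.22] sd [0.56 0.47 0.44] n -0.22
(-0.03579897806048393, 0.9802880883216858, (45, 40), (16, 18)) expected (20,20)
```

Call:
arm_command(moves=[0,0,-1,0,0,0,-3,0,0,0,-4,0,0,0,-4,0,0,0,-4,0,-4,0,0,0,-4,0,0,0,0,0,0,0,0,0,0,0])

```text
time: 22.53
ee_pos: [0.4328, -0.2556, 0.2999]
eef_rot: [1.0, 0.006, 0.0, 0.001]
ft_force: [-0.2, -0.3, -0.4]
width: 0.0872
grip_force: 0.0
```

```bash
python3 -c "
from bench import r
from h import *
st(r);snap(r,'side','pics/s8.png');snap(r,'wrist','pics/w8.png')
a=cv2.imread('pics/side0.png');b=cv2.imread('pics/s8.png')
for n,(x,y,w,h) in dict(wand_low=(188,205,30,45),wandtop=(184,182,20,22),big=(312,145,66,55),small=(283,182,50,45),jar=(280,135,22,32)).items():
    m=cv2.matchTemplate(b[y-6:y+h+6,x-6:x+w+6],a[y:y+h,x:x+w],cv2.TM_CCOEFF_NORMED);print(n,cv2.minMaxLoc(m)[1::2],'expect (6,6)')
"
```

```text
t 22.53 [ 0.4328 -0.2556  0.2999] head 0.69 [-0.23 -0.26 -0.43] 0.0872 0.0
wand_low (0.9980583190917969, (6, 6)) expect (6,6)
wandtop (0.9964249134063721, (6, 6)) expect (6,6)
big (0.9984132051467896, (6, 6)) expect (6,6)
small (0.9984496235847473, (6, 6)) expect (6,6)
jar (0.9977824091911316, (6, 6)) expect (6,6)
```

```bash
python3 -c "
from bench import r
print(r.close_job())"
```

```text
the job is handed in; nothing more can be done
None
```

I scanned the larger box's bar code with the wand tip pressed about half-way in (about 3.7 N), held still for over 2.5 s; the wand is back in its cradle, the boxes and jar show no shift in the side camera, and the job is handed in (no verdict was returned).

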